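Hang a second slide rack on the drain hook

ROBOT

A 6-joint arm with a two-finger parallel gripper is mounted at the origin on the work surface. World frame = base frame: x ahead of the robot, y to its left, z up, the work surface at z = 0. Lengths are in m, angles in rad, forces in N, time in s.
With the tool pointing down it reaches from about 0.25 to 0.775 m from the base axis. Payload 8.9 kg.
Tool frame: the origin (TCP) lies midway between the tips of the shut fingers; the grasp point (between the pads) lies 19 mm behind it (arm.hold_point_z is the distance from the TCP to the grasp point, in m); z points along the fingers, y is the line along which they close (so a half turn about z gives the same grasp; the last joint's range is limited). The gripper opens to 85 mm and grips with 20 to 120 N. Pads are 22 mm wide; open, the fingers measure 114 mm over their backs; the gripper's body (76 mm by 85 mm) begins 54 mm behind the grasp point. The pads swing forward as they close: fully open they stand 13 mm farther back than shut.
Start: joints at [-1.375, 0.291, -0.153, 1.127, 0, 1.431], TCP at [0.173, -0.496, 0.231] pointing down, gripper open.
Joint ranges: [-2.52, 2.52], [-0.91, 1.74], [-1.3, 1.37], [-1.96, 2.02], [-1.52, 1.47], [-3.14, 3.14]. Speed limits (rad/s): [2.22, 2.22, 2.79, 3.14, 3.14, 3.14].

INTERFACE

Orientations are given as a rotation vector (axis times angle).
In Python, from workcell import arm gives the robot as it stands.
- The arm moves only by the shell command python3 -m crank 'ROWS' [FORCE]. ROWS is JSON, a list of rows, each an object with "jaw": the finger opening in mm, from 0 to 85.4; "dp": the shift along the tool's x, y, z in mm, a list of three; "delta_rot": the turn, a rotation vector about the tool's x, y, z in rad, a list of three. A call has 1 to 10 rows; each row shifts and turns the commanded pose from where the row before left it, along the tool's axes as they then stand; what a row does not reach is not made up. A row lasts 1/10 s, in which the tool goes at most 50 mm and 8.59 degrees, less where a joint would pass 70% of its speed; a pose out of reach is approached as far as the arm can. A call with a gripper value outside its range is refused whole. The fingers move at their own pace and stop on an object; FORCE is the grip in N (left out, the last holds). Time passes only in rows, so rows that do not move let the fingers close. It gives the time, the measured TCP pose, the force, the opening and the grip force at its end, in the units of the state.
- arm.get_state(): the state, without advancing time (a new reading comes with each control period).
- arm.camera(name): name is "side" or "top" or "wrist"; returns a dict with "img" (420x560x3 uint8, red, green, blue), "camera_matrix" (3x3 intrinsics, pixels), "R" (3x3) and "t" (3): a world point X has camera coordinates R X + t; the wrist camera has in their place "T_tool_cam" (4x4, takes a point from camera to tool coordinates, whose origin is the TCP and whose axes are the flange's). Camera axes: x right, y down, z forward; pixel columns grow to the right and rows downward; lengths in m; the calibration is good to about 2 mm. The wrist camera is an equidistant fisheye: a pixel r from the principal point sees the ray r / f radians off the axis. A picture is of the moment at which its call begins: read the wrist's pose just before it. There is no depth.
- arm.finish_job(): hands the job in; it is judged then, once.
Trained networks look in the newest picture that a camera, given by its name, has taken for a name from the list of things; names that differ only in an ending like _2 or _b are one class to them, and where a whole thing is asked for, a point or a joint stands for the part that bears it (a point fixed in the world has none). Each returns a list of dicts, best first, with "score" (0 to 1); they miss things now and then, are a little off and sometimes report something else, mostly with a low value. They report only what shows in the picture. A call takes as long as a camera call.
- arm.spot_in(camera, label): "pixel" ([column, row] in pixels, amid what is visible of it).
- arm.spot_point(camera, label): "pixel" ([column, row] in pixels: a listed point, or the origin of a listed thing).
The state is a dict: "time": time; "q": joint angles; "dq": joint speeds; "effort": joint torques, N m; "ee_pos": TCP position; "eef_rot": TCP orientation; "force": force on the tool from outside, world axes, zero at the start; "ft_torque": the same for the moment, N m; "finger_gap": opening from 0.0 (shut) to 1.0 (fully open); "grip_force": force on a finger pad.
Only numpy, scipy, OpenCV 4.12 (cv2) and the standard library are available. Lean on these libraries where they do the work, as an engineer would, in place of code of your own. Each camera call takes 0.05 s, during which the arm holds its last target. There are 200 camera calls.

TASK

Hang the slide rack that stands on the bench on the drain hook too, in front of the rack already hanging there: use it to push that one back along the prongs to make room, then settle its bar on both prongs behind the upturned tips. Press the pair back gently until you feel the hidden sprung stop firmly take the push, then let go, leaving both racks hanging close together; do not force them, unhook the first rack or disturb the other things.

Things in the scene. Friction and masses are not known exactly. Their poses are not given: they have to be found in the camera images.
- new_rack: The rack to hang, standing on the bench: steel slide rack with glass slides, about 0.28 kg (0.2 to 0.4). Open basket 40 (x) x 90 (y) x 45 mm high; two uprights at its ends carry a round bar along y; a grey grip block stands on the bar's middle. The same turned half round. Origin: centre of the underside, z up.
- new_rack_bar (a point): Middle of the axis of its bar, 95 mm above its underside. The bar is 8 mm thick, 80 mm long between the uprights; the open window under it is 45 mm high.
- new_rack_grip (a point): Centre of its grip block, 120 mm above its underside. The block is 46 mm (x) x 14 mm (y) x 42 mm high (99 to 141 mm above the underside): pinch it from above across the 14 mm, in its upper half, so that the fingertips stay over the hook's tips.
- hung_rack: Rack of the same make, already hanging with its bar across both prongs; it slides along them with about 1 N of friction and can swing. Two hanging racks touch grip to grip (the deepest part), their bars 46 mm apart. Origin: centre of its underside, z up; y along its bar.
- hung_rack_bar (a point): Middle of the axis of the hanging rack's bar, 95 mm above its underside.
- hook: Fixed steel drain hook. Origin on the bench under the front face of its upright cross plate; x points away from the prongs, z up. Two level round prongs, 8 mm thick, axes 185 mm above the bench at y = -24 and +24 mm, run from the plate (x = 0) to x = -150 mm, where their tips turn up. A bar resting on them has its axis 193 mm above the bench.
- hook_mouth (a point): Midpoint between the prongs where they turn up into the tips (x = -150 mm, on the prong axes). The tips lean out to x = -156 mm and their tops are 203 mm above the bench: a bar's axis must pass them above 207 mm, and hangs behind them at x above -145 mm.
- stop: Stop behind the hanging rack. Origin at mid plate, 222 mm up, not at the pad. The rubber pad, 30 x 34 mm, meets the hanging rack's grip. Its face stands 25 to 63 mm before the plate, not measured, set anew each time. It is sprung, 4 N per mm, 8 mm travel: push the new rack with 8 to 12 N (friction of both racks takes 1 to 4 N of it); over 15 N on the pad is too hard.
- stop_mount (a point): Centre of the plate's front face at the stop's height (same point as the stop's origin). Pair home against the pad: the hanging rack's bar is 48 to 86 mm and the new rack's 94 to 132 mm in front of it, by where the pad is set. On release the pad may push the pair forward some 3 mm.
- tube_rack: Bystander: white block 75 x 115 mm with red-capped tubes, 100 mm high. Origin: centre of underside.
- bottle: Bystander: amber bottle, 64 mm across, 130 mm high. Origin: centre of underside.
- carton: Bystander: white carton 100 x 150 x 50 mm. Origin: centre of underside.

How it is judged:
On the way:
1. with the new rack's bar down on both prongs in front of the first rack, the pair is pressed back so that the first rack bears on the sprung stop with 2.5 N or more for 0.2 s (x of new_rack_bar in the frame of hook between -0.1465 and -0.03 m and y of new_rack_bar in the frame of hook between -0.018 and 0.018 m and z of new_rack_bar in the frame of hook between 0.187 and 0.198 m and angle between the y axis of each of new_rack, hung_rack and the y axis of hook, either way round below 0.2 rad and x of hung_rack_bar in the frame of hook between -0.1465 and -0.03 m and y of hung_rack_bar in the frame of hook between -0.018 and 0.018 m and z of hung_rack_bar in the frame of hook between 0.187 and 0.198 m and x of new_rack_bar in the frame of hung_rack below -0.04 m and contact force between hung_rack and stop above 2.5 N), for 0.2 s.
At the end, for the whole second after the job is handed in: Both racks hang at rest and upright (within 0.2 rad) with their bars on both prongs (axis 187 to 198 mm above the bench, within 18 mm of the middle, square within 0.2 rad), behind the upturned tips; the new rack is in front, and the bars are at most 52 mm apart (touching racks: 46 mm) (x of new_rack_bar in the frame of hook between -0.1465 and -0.03 m and y of new_rack_bar in the frame of hook between -0.018 and 0.018 m and z of new_rack_bar in the frame of hook between 0.187 and 0.198 m and angle between the y axis of each of new_rack, hung_rack and the y axis of hook, either way round below 0.2 rad and x of hung_rack_bar in the frame of hook between -0.1465 and -0.03 m and y of hung_rack_bar in the frame of hook between -0.018 and 0.018 m and z of hung_rack_bar in the frame of hook between 0.187 and 0.198 m and x of new_rack_bar in the frame of hung_rack below -0.04 m and angle between each of new_rack, hung_rack's own z axis and vertical below 0.2 rad and linear speed of each of new_rack, hung_rack below 0.03 m/s and distance between new_rack_bar and hung_rack_bar below 0.052 m).
It fails at once if the racks are forced against the stop: more than 15 N (contact force between hung_rack and stop above 15 N).
It fails at once if the new rack is forced against the first one: more than 20 N (contact force between new_rack and hung_rack above 20 N).
It fails at once if the new rack bears on the hook with more than 25 N (contact force between new_rack and hook above 25 N).
It fails at once if the first rack is lifted off or falls off the prongs (z of hung_rack_bar in the frame of hook below 0.183 m or z of hung_rack_bar in the frame of hook above 0.203 m).
It fails at once if the tube rack, bottle or carton is moved more than 25 mm (distance of any of tube_rack, bottle, carton from where it was at the start of the episode above 0.025 m).
It also fails if it takes over 58 s, if anything falls off the work surface, if the arm or the gripper's body presses on something with over 40 N, if the wrist force passes 120 N, or if a joint passes its speed limit or range.

## Working session

There is one attempt and no reset: what is moved stays moved. The work goes in short steps, Python scripts to look and compute and a shell command to move; the robot and the scene stay as the last step left them, time stands still between calls to the robot, and variables do not carry over. Pictures are saved under pics/ and viewed, at most 10 in all, crops included, and the job is handed in when it is done.

```bash
mkdir -p pics; cat > h.py <<'E'
import numpy as np, cv2
from workcell import arm
from scipy.spatial.transform import Rotation as R
def shot(n,f=None):
    c=arm.camera(n)
    if f: cv2.imwrite('pics/'+f,c['img'][:,:,::-1])
    return c
def ray(c,px,s=None):
    K=np.array(c['camera_matrix']); u=(px[0]-K[0,2])/K[0,0]; v=(px[1]-K[1,2])/K[1,1]
    if 'R' in c:
        Rm=np.array(c['R']); d=Rm.T@np.array([u,v,1]); o=-Rm.T@np.array(c['t'])
    else:
        th=np.hypot(u,v); k=np.sin(th)/max(th,1e-9); d=np.array([u*k,v*k,np.cos(th)])
        T=np.array(c['T_tool_cam']); W=R.from_rotvec(s['eef_rot']).as_matrix()
        o=W@T[:3,3]+np.array(s['ee_pos']); d=W@T[:3,:3]@d
    return o,d/np.linalg.norm(d)
def atz(r,z): return r[0]+r[1]*(z-r[0][2])/r[1][2]
def tri(rs):
    A=sum(np.eye(3)-np.outer(d,d) for o,d in rs); b=sum((np.eye(3)-np.outer(d,d))@o for o,d in rs)
    p=np.linalg.solve(A,b); return p,[np.linalg.norm(np.cross(p-o,d)) for o,d in rs]
E
python3 - <<'E'
from h import *
np.set_printoptions(precision=4,suppress=True)
s=arm.get_state(); print(s['time'],s['ee_pos'],s['eef_rot'],s['force'],R.from_rotvec(s['eef_rot']).as_matrix())
C={n:shot(n,n+'0.png') for n in('top','side','wrist')}
a=np.vstack([C['top']['img'],C['side']['img']]);
for l in ['new_rack','new_rack_bar','new_rack_grip','hung_rack','hung_rack_bar','hook','hook_mouth','stop_mount','tube_rack','bottle','carton']:
    rs=[]
    for n in C:
        p=arm.spot_point(n,l)[:2]; print(l,n,[(np.round(q['pixel'],1),round(q['score'],2)) for q in p])
        if p and n!='wrist': rs.append(ray(C[n],p[0]['pixel']))
    if len(rs)==2: print('   ',*tri(rs))
E
```

```text
0.0 [ 0.1724 -0.4954  0.2307] [-3.0964 -0.5233  0.0001] [-0.1572 -0.1525  0.4585] [[ 0.9445  0.3286 -0.0003]
 [ 0.3286 -0.9445  0.0012]
 [ 0.0002 -0.0012 -1.    ]]
new_rack top [(array([159.2, 260.7]), 0.92)]
new_rack side [(array([247.2, 332.6]), 0.78), (array([151.9, 318.4]), 0.27)]
new_rack wrist []
    [0.4455 0.2685 0.0057] [np.float64(0.0030590422243501497), np.float64(0.0030590422243500824)]
new_rack_bar top [(array([151.8, 264. ]), 0.86), (array([121.2, 171.7]), 0.66)]
new_rack_bar side [(array([245.1, 308.9]), 0.76)]
new_rack_bar wrist []
    [0.4373 0.2691 0.1017] [np.float64(0.0044407988281754025), np.float64(0.004440798828175549)]
new_rack_grip top [(array([150. , 262.5]), 0.6)]
new_rack_grip side [(array([271.1, 227.6]), 0.51)]
new_rack_grip wrist []
    [0.414  0.2089 0.3419] [np.float64(0.009409768438250069), np.float64(0.009409768438250012)]
hung_rack top [(array([245.5, 199.8]), 0.63)]
hung_rack side [(array([253.1, 241.1]), 0.88)]
hung_rack wrist []
    [0.598  0.0475 0.1078] [np.float64(0.005962432928343953), np.float64(0.005962432928343975)]
hung_rack_bar top [(ar
[... 725 characters left out ...]
(array([224.1, 200.2]), 0.48), (array([247.5, 308.3]), 0.29)]
stop_mount wrist []
    [0.6951 0.072  0.2331] [np.float64(0.0015283160144873807), np.float64(0.0015283160144873495)]
tube_rack top [(array([353.7, 280.2]), 0.78)]
tube_rack side [(array([352.8, 245.2]), 0.66)]
tube_rack wrist []
    [ 0.4054 -0.2337  0.0099] [np.float64(0.0012494528555711901), np.float64(0.0012494528555712112)]
bottle top [(array([121.5, 170.4]), 0.96)]
bottle side []
bottle wrist []
carton top [(array([405.5, 175.6]), 0.59), (array([240.4, 168.3]), 0.44)]
carton side [(array([310.9, 202.5]), 0.66)]
carton wrist []
    [ 0.6846 -0.3822 -0.007 ] [np.float64(0.0031694413941721674), np.float64(0.003169441394171856)]
```

View pics/top0.png

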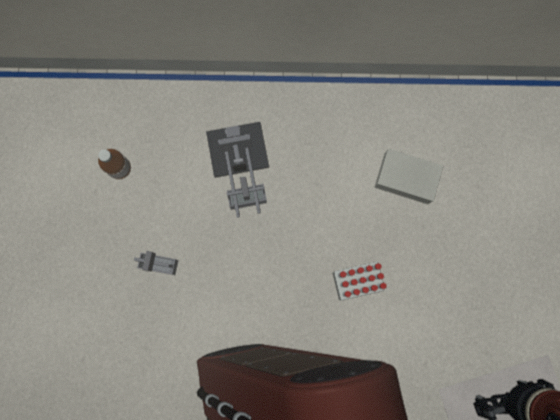

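View pics/side0.png

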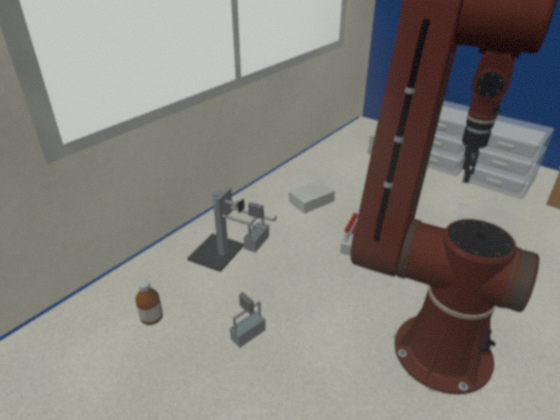

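```bash
python3 -m crank '[{"jaw":85,"dp":[24.5,-32,-5],"delta_rot":[0,0,0]},{"jaw":85,"dp":[24.5,-32,-5],"delta_rot":[0,0,0]},{"jaw":85,"dp":[24.5,-32,-5],"delta_rot":[0,0,0]},{"jaw":85,"dp":[24.5,-32,-5],"delta_rot":[0,0,0]},{"jaw":85,"dp":[24.5,-32,-5],"delta_rot":[0,0,0]},{"jaw":85,"dp":[24.5,-32,-5],"delta_rot":[0,0,0]},{"jaw":85,"dp":[24.5,-32,-5],"delta_rot":[0,0,0]},{"jaw":85,"dp":[24.5,-32,-5],"delta_rot":[0,0,0]},{"jaw":85,"dp":[24.5,-32,-5],"delta_rot":[0,0,0]},{"jaw":85,"dp":[24.5,-32,-5],"delta_rot":[0,0,0]}]' 40
python3 -m crank '[{"jaw":85,"dp":[24.5,-32,-5],"delta_rot":[0,0,0]},{"jaw":85,"dp":[24.5,-32,-5],"delta_rot":[0,0,0]},{"jaw":85,"dp":[24.5,-32,-5],"delta_rot":[0,0,0]},{"jaw":85,"dp":[24.5,-32,-5],"delta_rot":[0,0,0]},{"jaw":85,"dp":[24.5,-32,-5],"delta_rot":[0,0,0]},{"jaw":85,"dp":[24.5,-32,-5],"delta_rot":[0,0,0]},{"jaw":85,"dp":[24.5,-32,-5],"delta_rot":[0,0,0]},{"jaw":85,"dp":[24.5,-32,-5],"delta_rot":[0,0,0]},{"jaw":85,"dp":[24.5,-32,-5],"delta_rot":[0,0,0]},{"jaw":85,"dp":[0,0,0],"delta_rot":[0,0,0]}]'
cat > look.py <<'E'
import sys
from h import *
np.set_printoptions(precision=4,suppress=True)
s=arm.get_state(); print(s['time'],s['ee_pos'],s['eef_rot'],s['force'])
c=shot('wrist',sys.argv[1]); print(c['T_tool_cam'][:3,3] if len(sys.argv)>2 else '')
for l,z in [('new_rack',0),('new_rack_bar',.095),('new_rack_grip',.12),('hook_mouth',.185),('stop_mount',.222),('hook',0),('hung_rack_bar',.193)]:
    for q in arm.spot_point('wrist',l)[:2]: print(l,np.round(q['pixel'],1),round(q['score'],2),atz(ray(c,q['pixel'],s),z))
E
python3 look.py w1.png 1
```

```text
time: 2.8
ee_pos: [0.2989, -0.1117, 0.2818]
eef_rot: [3.097, 0.522, 0.001]
force: [0.6, -0.5, 0.1]
finger_gap: 0.997
grip_force: 0.0
time: 3.8
ee_pos: [0.4155, 0.2293, 0.3262]
eef_rot: [-3.088, -0.543, -0.0]
force: [-0.1, -0.0, 1.0]
finger_gap: 0.994
grip_force: 0.0
3.8 [0.4155 0.2293 0.3262] [-3.0885 -0.5428 -0.0001] [-0.0677 -0.046   0.9688]
[ 0.0773 -0.002  -0.1425]
new_rack [259.  137.9] 0.66 [0.4362 0.2699 0.    ]
new_rack_bar [254.5 142.9] 0.59 [0.4394 0.2702 0.095 ]
new_rack_grip [253.1 142.6] 0.86 [0.4424 0.2708 0.12  ]
hook_mouth [506.1 141.3] 0.57 [0.5508 0.0299 0.185 ]
hook [446.  36.] 0.75 [0.696  0.0596 0.    ]
hung_rack_bar [519.   96.4] 0.86 [0.5989 0.0394 0.193 ]
```

View pics/w1.png

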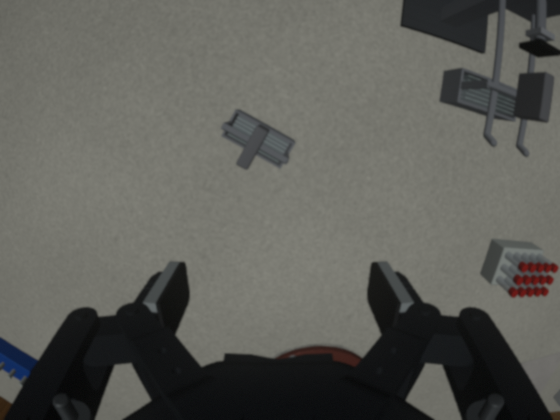

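```bash
python3 - <<'E'
from h import *
s=arm.get_state(); c=shot('wrist')
def y(a,b,z):
    p,q=[atz(ray(c,t,s),z) for t in(a,b)]; d=q-p; print(p,q,np.linalg.norm(d),np.arctan2(d[1],d[0]))
y((239,110),(294,145),.045); y((225,131),(283,165),.045); y((245,167),(266,126),.141)
y((487,134),(501,10),.185); y((518,146),(541,20),.185); y((488,137),(519,147),.185)
print('tool x',R.from_rotvec(s['eef_rot']).as_matrix()[:,0])
img=c['img'][:,:,::-1]; a=cv2.resize(img[90:190,200:320],None,fx=5,fy=5); b=cv2.resize(img[0:160,400:560],None,fx=3.125,fy=3.125)
cv2.imwrite('pics/crop1.png',cv2.resize(np.hstack([a,b]),None,fx=.72,fy=.72))
E
```

```text
[0.46613482 0.30072109 0.045     ] [0.44627429 0.21804342 0.045     ] 0.08502962048487574 -1.8065459105748403
[0.43418138 0.30948086 0.045     ] [0.41631122 0.222568   0.045     ] 0.088730983318926 -1.773580296763437
[0.41728618 0.26541739 0.141     ] [0.46414051 0.25881388 0.141     ] 0.04731738610007079 -0.14001491540275837
[0.54371691 0.05190114 0.185     ] [0.67587489 0.07970009 0.185     ] 0.1350500383785704 0.20732389249972558
[0.55087717 0.00580791 0.185     ] [0.70117929 0.02314684 0.185     ] 0.15129893167861758 0.11485286235124453
[0.54152166 0.04935749 0.185     ] [0.55056074 0.00387484 0.185     ] 0.04637214968936509 -1.3746157163926083
tool x [9.42531140e-01 3.34118201e-01 2.78691699e-04]
```

View pics/crop1.png

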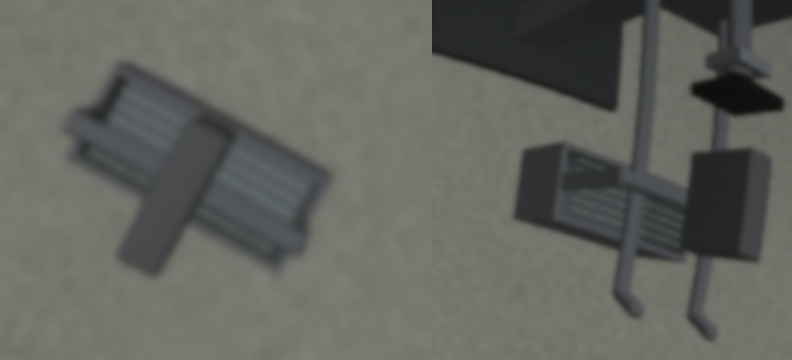

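```bash
python3 - <<'E'
from h import *
s=arm.get_state(); c=shot('wrist')
def y(a,b,z):
    p,q=[atz(ray(c,t,s),z) for t in(a,b)]; d=q-p; print((p+q)/2,np.linalg.norm(d),np.arctan2(d[1],d[0]))
f=lambda x,y:(200+x/3.6,90+y/3.6)
y(f(139,265),f(210,124),.141); y(f(120,255),f(190,115),.141);y(f(158,275),f(230,134),.141)
y(f(72,120),f(295,243),.099); y(f(122,65),f(328,175),.045)
E
```

```text
[0.44083945 0.26981681 0.141     ] 0.04504193971453317 -0.13752518541583147
[0.44162419 0.27590829 0.141     ] 0.044646832171225226 -0.138168656078547
[0.43993266 0.26368518 0.141     ] 0.04519711707862568 -0.13966243039085613
[0.44031424 0.27061132 0.099     ] 0.08130386504776738 -1.7480860803955223
[0.4597263  0.26631774 0.045     ] 0.08451533289145065 -1.7317876133106571
```

```bash
python3 -m crank '[{"jaw":85,"dp":[37.5,-30,0],"delta_rot":[0,0,0]},{"jaw":70,"dp":[0,0,25],"delta_rot":[0,0,0.124]},{"jaw":60,"dp":[0,0,25],"delta_rot":[0,0,0.124]},{"jaw":50,"dp":[0,0,20],"delta_rot":[0,0,0.124]},{"jaw":50,"dp":[0,0,15],"delta_rot":[0,0,0.123]},{"jaw":50,"dp":[0,0,0],"delta_rot":[0,0,0]}]'
python3 look.py w2.png
```

```text
time: 4.9
ee_pos: [0.4627, 0.1294, 0.2398]
eef_rot: [-3.018, -0.052, 0.056]
force: [-0.3, -0.1, 0.7]
finger_gap: 0.588
grip_force: 0.0
4.9 [0.4627 0.1294 0.2398] [-3.0182 -0.0524  0.056 ] [-0.2942 -0.063   0.7032]

new_rack [546.8 225.4] 0.7 [ 0.4088 -0.2384  0.    ]
new_rack [192.4 177.6] 0.65 [0.4389 0.2709 0.    ]
new_rack_bar [160.9 202.3] 0.82 [0.4378 0.269  0.095 ]
new_rack_grip [147.9 207. ] 0.6 [0.4414 0.2704 0.12  ]
hung_rack_bar [452.4  17.6] 0.93 [0.6009 0.0405 0.193 ]
```

View pics/w2.png

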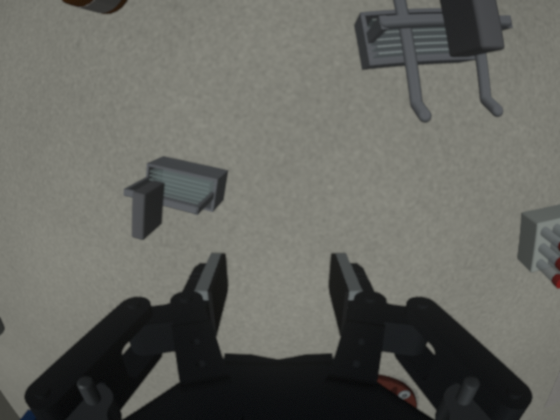

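```bash
python3 - <<'E'
from h import *
s=arm.get_state(); print(s['q'],s['ee_pos'],s['dq']); print(R.from_rotvec(s['eef_rot']).as_matrix().round(3))
E
```

```text
[ 0.04478273  0.21572954 -0.23195768  1.1532229   0.12337204  3.14059118] [0.46371857 0.13366487 0.24220009] [-0.00479131  0.00120855 -0.00554742 -0.00099535 -0.0004635  -0.00045416]
[[ 0.999  0.042 -0.035]
 [ 0.046 -0.992  0.122]
 [-0.03  -0.123 -0.992]]
```

```bash
python3 -m crank '[{"jaw":50,"dp":[0,0,0],"delta_rot":[0,0,-0.147]},{"jaw":50,"dp":[0,0,0],"delta_rot":[0,0,-0.147]},{"jaw":50,"dp":[0,0,0],"delta_rot":[0,0,-0.147]},{"jaw":50,"dp":[0,0,0],"delta_rot":[0,0,-0.147]},{"jaw":50,"dp":[0,0,0],"delta_rot":[0,0,-0.147]},{"jaw":50,"dp":[0,0,0],"delta_rot":[0,0,-0.147]},{"jaw":50,"dp":[0,0,0],"delta_rot":[0,0,-0.147]},{"jaw":50,"dp":[0,0,0],"delta_rot":[0,0,-0.147]},{"jaw":50,"dp":[0,0,0],"delta_rot":[0,0,-0.147]},{"jaw":50,"dp":[0,0,0],"delta_rot":[0,0,-0.147]}]'
cat > st.py <<'E'
from h import *
s=arm.get_state(); M=R.from_rotvec(s['eef_rot']).as_matrix(); print(s['time'],np.round(s['ee_pos'],4),'yaw',np.arctan2(M[1,0],M[0,0]).round(4)); print(M.round(3)); print(np.round(s['q'],3),np.round(s['force'],2),s['finger_gap'],s['grip_force'])
def to(p,yaw):
    print('dp mm',(M.T@(np.array(p)-s['ee_pos'])*1000).round(1))
    Rt=np.array([[np.cos(yaw),np.sin(yaw),0],[np.sin(yaw),-np.cos(yaw),0],[0,0,-1]]); print('rot',R.from_matrix(M.T@Rt).as_rotvec().round(4))
E
python3 -c "
from st import *
to([.4405,.27,.24],np.pi-.155)"
```

```text
time: 6.3
ee_pos: [0.4637, 0.1335, 0.242]
eef_rot: [-2.195, -2.085, -0.088]
force: [-0.7, 0.1, 0.4]
finger_gap: 0.585
grip_force: 0.0
6.3 [0.4637 0.1335 0.242 ] yaw 1.517
[[ 0.053  0.998 -0.036]
 [ 0.991 -0.049  0.122]
 [ 0.12  -0.042 -0.992]]
[ 0.044  0.216 -0.232  1.153  0.123  1.665] [-0.67  0.13  0.43] 0.5850595727052342 0.0
dp mm [133.9 -29.7  19.4]
rot [ 0.0538 -0.1283 -1.4649]
```

```bash
python3 -m crank '[{"jaw":50,"dp":[44.6,-9.9,6.4],"delta_rot":[0,0,0]},{"jaw":50,"dp":[44.6,-9.9,6.4],"delta_rot":[0,0,0]},{"jaw":50,"dp":[44.6,-9.9,6.4],"delta_rot":[0,0,0]},{"jaw":50,"dp":[0,0,0],"delta_rot":[0.0054,-0.0128,-0.1465]},{"jaw":50,"dp":[0,0,0],"delta_rot":[0.0054,-0.0128,-0.1465]},{"jaw":50,"dp":[0,0,0],"delta_rot":[0.0054,-0.0128,-0.1465]},{"jaw":50,"dp":[0,0,0],"delta_rot":[0.0054,-0.0128,-0.1465]},{"jaw":50,"dp":[0,0,0],"delta_rot":[0.0054,-0.0128,-0.1465]},{"jaw":50,"dp":[0,0,0],"delta_rot":[0.0054,-0.0128,-0.1465]},{"jaw":50,"dp":[0,0,0],"delta_rot":[0.0054,-0.0128,-0.1465]}]'
python3 -m crank '[{"jaw":50,"dp":[0,0,0],"delta_rot":[0.0054,-0.0128,-0.1465]},{"jaw":50,"dp":[0,0,0],"delta_rot":[0.0054,-0.0128,-0.1465]},{"jaw":50,"dp":[0,0,0],"delta_rot":[0.0054,-0.0128,-0.1465]},{"jaw":50,"dp":[0,0,0],"delta_rot":[0,0,0]},{"jaw":50,"dp":[0,0,0],"delta_rot":[0,0,0]}]'
python3 look.py w3.png
python3 -c "
from st import *
to([.4405,.27,.116],np.pi-.155)"
```

```text
time: 7.3
ee_pos: [0.4413, 0.2701, 0.2401]
eef_rot: [-0.909, -2.968, -0.029]
force: [0.2, 0.4, -0.2]
finger_gap: 0.584
grip_force: 0.0
time: 7.8
ee_pos: [0.4413, 0.2699, 0.2401]
eef_rot: [-0.26, -3.129, -0.0]
force: [-0.1, -0.3, 0.1]
finger_gap: 0.588
grip_force: 0.0
7.8 [0.4413 0.2699 0.2401] [-0.2596 -3.1293 -0.0003] [-0.1165 -0.3065  0.1092]

new_rack [276.8 170.7] 0.91 [0.4402 0.271  0.    ]
new_rack_bar [277.3 185.8] 0.67 [0.4358 0.2725 0.095 ]
new_rack_grip [275.1 197.4] 0.81 [0.4394 0.2701 0.12  ]
hook_mouth [ 67.2 357.9] 0.84 [0.5505 0.0388 0.185 ]
stop_mount [ 66.4 360.5] 0.49 [0.5192 0.0818 0.222 ]
hook [180.1 353.4] 0.76 [0.7056 0.0669 0.    ]
8.2 [0.4415 0.2694 0.2399] yaw 2.9785
[[-0.987  0.162 -0.002]
 [ 0.162  0.987 -0.   ]
 [ 0.002 -0.    -1.   ]]
[ 4.060e-01  2.720e-01 -1.560e-01  1.144e+00  1.000e-03  5.690e-01] [ 0.33  0.24 -0.25] 0.5862970420745529 0.0
dp mm [  0.9   0.5 123.9]
rot [-0.0003 -0.0017 -0.0081]
```

View pics/w3.png

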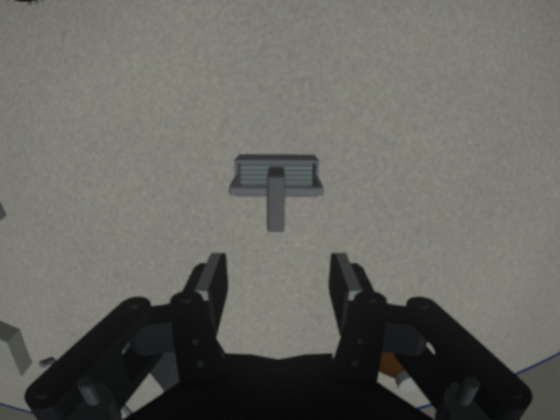

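```bash
python3 -m crank '[{"jaw":50,"dp":[0,0.5,31],"delta_rot":[0,0,0]},{"jaw":50,"dp":[0,0,31],"delta_rot":[0,0,0]},{"jaw":50,"dp":[0,0,31],"delta_rot":[0,0,0]},{"jaw":50,"dp":[0,0,31],"delta_rot":[0,0,0]},{"jaw":50,"dp":[0,0,0],"delta_rot":[0,0,0]},{"jaw":8,"dp":[0,0,0],"delta_rot":[0,0,0]},{"jaw":8,"dp":[0,0,0],"delta_rot":[0,0,0]},{"jaw":8,"dp":[0,0,0],"delta_rot":[0,0,0]},{"jaw":8,"dp":[0,0,0],"delta_rot":[0,0,0]},{"jaw":8,"dp":[0,0,0],"delta_rot":[0,0,0]}]' 60
python3 -m crank '[{"jaw":8,"dp":[0,0,0],"delta_rot":[0,0,0]},{"jaw":8,"dp":[0,0,-30],"delta_rot":[0,0,0]},{"jaw":8,"dp":[0,0,-40],"delta_rot":[0,0,0]},{"jaw":8,"dp":[0,0,-50],"delta_rot":[0,0,0]},{"jaw":8,"dp":[0,0,-30],"delta_rot":[0,0,0]},{"jaw":8,"dp":[0,0,0],"delta_rot":[0,0,0]}]'
python3 -c "
from st import *
s0=to([.46,.02,.27],np.pi+.19)"
```

```text
time: 9.2
ee_pos: [0.4422, 0.2701, 0.1173]
eef_rot: [0.255, 3.131, 0.001]
force: [-0.5, -2.6, 7.5]
finger_gap: 0.151
grip_force: 63.6
time: 9.8
ee_pos: [0.4436, 0.2709, 0.2706]
eef_rot: [0.254, 3.126, 0.006]
force: [0.4, 0.6, -3.1]
finger_gap: 0.15
grip_force: 62.1
9.8 [0.4436 0.2709 0.2706] yaw 2.9794
[[-0.987  0.161  0.006]
 [ 0.161  0.987  0.003]
 [-0.005  0.004 -1.   ]]
[ 4.070e-01  2.570e-01 -9.600e-02  1.212e+00  1.000e-03  5.690e-01] [ 0.41  0.58 -3.05] 0.15046908267835346 62.12327599525452
dp mm [-5.67e+01 -2.45e+02 -1.00e-01]
rot [ 0.0031  0.0056 -0.3522]
```

```bash
python3 - <<'E'
from h import *
c=shot('top'); g=c['img'][110:230,195:285,::-1]
cv2.imwrite('pics/t2.png',cv2.resize(g,None,fx=5,fy=5,interpolation=cv2.INTER_CUBIC))
E
```

```text
(no output)
```

View pics/t2.png

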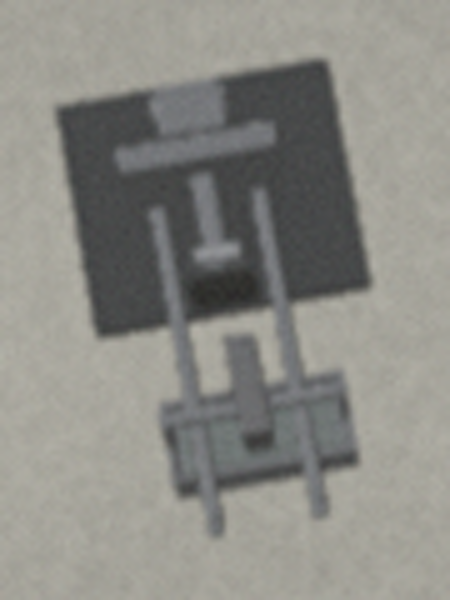

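```bash
python3 - <<'E'
from h import *
c=shot('top')
def y(a,b,z):
    p,q=[atz(ray(c,(195+(t[0]+.5)/5-.5,110+(t[1]+.5)/5-.5),),z) for t in(a,b)]; d=q-p; print(p[:2].round(4),q[:2].round(4),np.linalg.norm(d).round(4),np.arctan2(d[1],d[0]).round(3))
y((213,510),(155,210),.185);y((315,490),(262,190),.185);y((98,335),(60,105),.005);y((370,287),(328,62),.005)
y((215,530),(320,510),.203); y((98,335),(370,287),.005); y((116,160),(274,132),.26); y((165,412),(343,380),.193)
E
python3 -c "
from st import *"
```

```text
[0.5506 0.0583] [0.6921 0.0889] 0.1448 0.213
[0.5606 0.0118] [0.7026 0.0392] 0.1446 0.191
[0.6743 0.1349] [0.8019 0.1596] 0.13 0.192
[ 0.7028 -0.0101] [0.8285 0.0147] 0.1281 0.195
[0.5385 0.0559] [0.5483 0.0088] 0.0481 -1.366
[0.6743 0.1349] [ 0.7028 -0.0101] 0.1477 -1.376
[0.693  0.0994] [0.7068 0.0305] 0.0703 -1.373
[0.5944 0.0808] [ 6.106e-01 -3.000e-04] 0.0827 -1.375
9.9 [0.4416 0.27   0.2661] yaw 2.9793
[[-0.987  0.162 -0.001]
 [ 0.162  0.987  0.   ]
 [ 0.001  0.    -1.   ]]
[ 4.070e-01  2.600e-01 -1.030e-01  1.208e+00  1.000e-03  5.690e-01] [-0.17 -0.25 -3.08] 0.15586060337020544 62.087942361831665
```

```bash
python3 -m crank '[{"jaw":8,"dp":[-10.5,-29.8,3],"delta_rot":[0,0,0]},{"jaw":8,"dp":[-10.5,-29.8,3],"delta_rot":[0,0,0]},{"jaw":8,"dp":[-10.5,-29.8,3],"delta_rot":[0,0,0]},{"jaw":8,"dp":[-10.5,-29.8,3],"delta_rot":[0,0,0]},{"jaw":8,"dp":[-10.5,-29.8,3],"delta_rot":[0,0,0]},{"jaw":8,"dp":[-10.5,-29.8,3],"delta_rot":[0,0,0]},{"jaw":8,"dp":[-10.5,-29.8,3],"delta_rot":[0,0,0]},{"jaw":8,"dp":[-10.5,-29.8,3],"delta_rot":[0,0,0]}]'
python3 -m crank '[{"jaw":8,"dp":[0,0,0],"delta_rot":[0,0,-0.09]},{"jaw":8,"dp":[0,0,0],"delta_rot":[0,0,-0.09]},{"jaw":8,"dp":[0,0,0],"delta_rot":[0,0,-0.09]},{"jaw":8,"dp":[0,0,0],"delta_rot":[0,0,-0.088]},{"jaw":8,"dp":[0,0,0],"delta_rot":[0,0,0]},{"jaw":8,"dp":[0,0,0],"delta_rot":[0,0,0]}]'
python3 - <<'E'
from st import *
to([.486,.021,.236],np.pi+.195)
C={n:shot(n,n+'3.png') for n in('top','side')}
for l in ['new_rack_bar','new_rack','hung_rack_bar','hook_mouth','new_rack_grip']:
    rs=[]
    for n in C:
        p=arm.spot_point(n,l)[:1]
        if p: rs.append(ray(C[n],p[0]['pixel'])); print(l,n,p)
    if len(rs)==2: print('   ',*tri(rs))
a=cv2.resize(C['side']['img'][170:290,190:310,::-1],(480,480),interpolation=cv2.INTER_CUBIC); b=cv2.resize(C['top']['img'][130:250,195:275,::-1],(320,480),interpolation=cv2.INTER_CUBIC)
cv2.imwrite('pics/stg.png',np.hstack([a,b]))
E
```

```text
time: 10.7
ee_pos: [0.4848, 0.02, 0.2399]
eef_rot: [-0.254, -3.126, 0.0]
force: [0.5, -0.1, -3.6]
finger_gap: 0.149
grip_force: 62.2
time: 11.3
ee_pos: [0.4852, 0.0212, 0.2407]
eef_rot: [0.303, -3.123, -0.001]
force: [0.1, 0.4, -2.2]
finger_gap: 0.152
grip_force: 62.1
11.3 [0.4852 0.0212 0.2407] yaw -2.9484
[[-0.981 -0.192 -0.004]
 [-0.192  0.981  0.   ]
 [ 0.004  0.001 -1.   ]]
[-0.107  0.214 -0.231  1.129 -0.    -0.3  ] [ 0.1   0.36 -2.25] 0.15152937653602383 62.12653040885925
dp mm [-0.8 -0.3  4.7]
rot [ 0.0009 -0.0036 -0.0018]
new_rack_bar side [{'pixel': [293.8, 220.5], 'score': 0.83}]
new_rack top [{'pixel': [405.9, 179.7], 'score': 0.44}]
new_rack side [{'pixel': [288.7, 248.3], 'score': 0.81}]
    [ 0.78511037 -0.44684128 -0.33538744] [np.float64(0.038451084163963575), np.float64(0.03845108416396331)]
hung_rack_bar side [{'pixel': [261.4, 214.2], 'score': 0.9}]
hook_mouth side [{'pixel': [272.0, 227.5], 'score': 0.98}]
new_rack_grip top [{'pixel': [240.5, 168.5], 'score': 0.35}]
new_rack_grip side [{'pixel': [293.8, 213.6], 'score': 0.59}]
    [0.56643353 0.0164791  0.2389578 ] [np.float64(0.07682812158818651), np.float64(0.07682812158818655)]
```

View pics/stg.png

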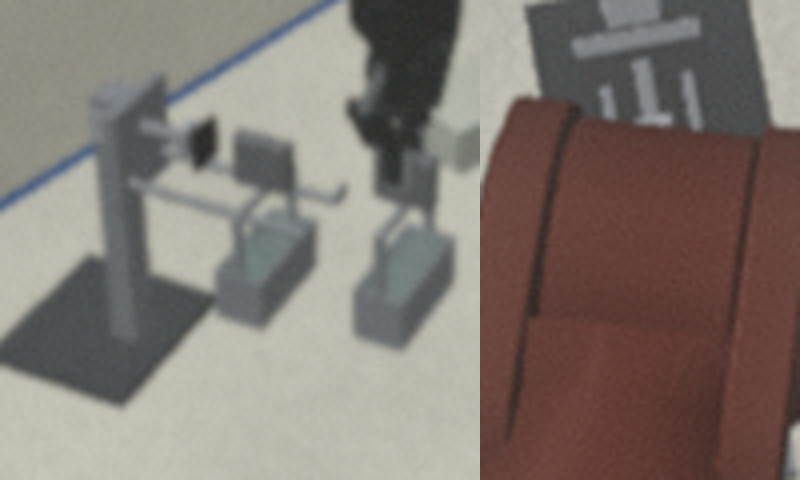

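```bash
cat > hk.py <<'E'
from h import *
P=lambda X,Y,Z: np.array([.697+.981*X-.194*Y,.0627+.194*X+.981*Y,Z])
c=shot('side'); s=arm.get_state(); p=np.array(s['ee_pos'])
def pj(w): q=np.array(c['R'])@w+np.array(c['t']).ravel(); q=np.array(c['camera_matrix'])@q; return (q[:2]/q[2]).round(1)
d=p-P(0,0,0); print('TCP hook x,y,z',(d[0]*.981+d[1]*.194).round(4),(-.194*d[0]+.981*d[1]).round(4),p[2].round(4),'force hook x',np.round(np.array(s['force'])[:2]@[.981,.194],2),'fz',np.round(s['force'][2],2))
print('pred new bar',pj(p-[0,0,.0223]),'pred mouth',pj(P(-.15,0,.185)),'hung bar -.097',pj(P(-.097,0,.193)))
for l in ['new_rack_bar','hung_rack_bar','hook_mouth','new_rack']: print(l,[(np.round(q['pixel'],1),round(q['score'],2)) for q in arm.spot_point('side',l)[:2]])
E
python3 -m crank '[{"jaw":8,"dp":[-1,0,4],"delta_rot":[0,0,0]},{"jaw":8,"dp":[-10,0,0],"delta_rot":[0,0,0]},{"jaw":8,"dp":[-10,0,0],"delta_rot":[0,0,0]},{"jaw":8,"dp":[-10,0,0],"delta_rot":[0,0,0]},{"jaw":8,"dp":[0,0,0],"delta_rot":[0,0,0]},{"jaw":8,"dp":[0,0,0],"delta_rot":[0,0,0]}]'
python3 hk.py
```

```text
time: 12.5
ee_pos: [0.5164, 0.0272, 0.2376]
eef_rot: [0.307, -3.124, -0.0]
force: [0.0, 0.7, -3.0]
finger_gap: 0.149
grip_force: 62.1
TCP hook x,y,z -0.1843 0.0002 0.2377 force hook x 0.55 fz -1.81
pred new bar [280.2 219.5] pred mouth [269.8 224.8] hung bar -.097 [254.  217.9]
new_rack_bar [(array([280.6, 216.4]), 0.78), (array([259.6, 217. ]), 0.69)]
hung_rack_bar [(array([260., 216.]), 0.87)]
hook_mouth [(array([269.5, 226.6]), 0.88)]
new_rack [(array([281.4, 245.4]), 0.9)]
```

```bash
python3 -m crank '[{"jaw":8,"dp":[-5,0,0],"delta_rot":[0,0,0]},{"jaw":8,"dp":[-5,0,0],"delta_rot":[0,0,0]},{"jaw":8,"dp":[-5,0,0],"delta_rot":[0,0,0]},{"jaw":8,"dp":[-5,0,0],"delta_rot":[0,0,0]},{"jaw":8,"dp":[0,0,0],"delta_rot":[0,0,0]}]'
python3 hk.py
python3 -m crank '[{"jaw":8,"dp":[-5,0,0],"delta_rot":[0,0,0]},{"jaw":8,"dp":[-5,0,0],"delta_rot":[0,0,0]},{"jaw":8,"dp":[-5,0,0],"delta_rot":[0,0,0]},{"jaw":8,"dp":[0,0,0],"delta_rot":[0,0,0]}]'
python3 hk.py
```

```text
time: 13.25
ee_pos: [0.5367, 0.0311, 0.2377]
eef_rot: [0.307, -3.125, -0.0]
force: [-0.6, -0.8, -2.6]
finger_gap: 0.15
grip_force: 62.2
TCP hook x,y,z -0.1639 0.0001 0.2376 force hook x 0.11 fz -2.2
pred new bar [273.9 217.6] pred mouth [269.8 224.8] hung bar -.097 [254.  217.9]
new_rack_bar [(array([276.1, 216.6]), 0.72)]
hung_rack_bar [(array([260.4, 212.5]), 0.95)]
hook_mouth [(array([270.7, 226.8]), 0.66), (array([224.2, 199.1]), 0.57)]
new_rack [(array([275.3, 242.5]), 0.75)]
time: 13.9
ee_pos: [0.5514, 0.034, 0.2377]
eef_rot: [0.307, -3.125, -0.0]
force: [-0.3, -0.2, -2.1]
finger_gap: 0.155
grip_force: 62.1
TCP hook x,y,z -0.1488 0.0002 0.2376 force hook x -0.28 fz -1.92
pred new bar [269.3 216.3] pred mouth [269.8 224.8] hung bar -.097 [254.  217.9]
new_rack_bar [(array([268.2, 215.7]), 0.89), (array([313.7, 205.8]), 0.53)]
hung_rack_bar [(array([260.2, 216.3]), 0.57)]
hook_mouth [(array([268.1, 227.7]), 0.74)]
new_rack [(array([271.6, 241.6]), 0.84)]
```

```bash
python3 -m crank '[{"jaw":8,"dp":[-3,0,0],"delta_rot":[0,0,0]},{"jaw":8,"dp":[-3,0,0],"delta_rot":[0,0,0]},{"jaw":8,"dp":[-3,0,0],"delta_rot":[0,0,0]},{"jaw":8,"dp":[0,0,0],"delta_rot":[0,0,0]}]'
python3 hk.py
python3 -m crank '[{"jaw":8,"dp":[-3,0,0],"delta_rot":[0,0,0]},{"jaw":8,"dp":[-2,0,0],"delta_rot":[0,0,0]},{"jaw":8,"dp":[0,0,0],"delta_rot":[0,0,0]},{"jaw":8,"dp":[0,0,0],"delta_rot":[0,0,0]}]'
python3 hk.py
python3 - <<'E'
from h import *
c=shot('side')
cv2.imwrite('pics/s4.png',cv2.resize(c['img'][170:270,200:310,::-1],None,fx=5.5,fy=5.5,interpolation=cv2.INTER_CUBIC))
E
```

```text
time: 14.55
ee_pos: [0.5599, 0.0357, 0.2377]
eef_rot: [0.307, -3.125, -0.0]
force: [0.0, -0.4, -3.0]
finger_gap: 0.15
grip_force: 62.1
TCP hook x,y,z -0.14 0.0001 0.2377 force hook x -0.54 fz -2.64
pred new bar [266.6 215.5] pred mouth [269.8 224.8] hung bar -.097 [254.  217.9]
new_rack_bar [(array([268.2, 213.5]), 0.79), (array([152.5, 319.2]), 0.59)]
hung_rack_bar [(array([257.2, 215.4]), 0.94), (array([229.4, 255.9]), 0.4)]
hook_mouth [(array([270.1, 227.6]), 0.76)]
new_rack [(array([312.4, 203.3]), 0.73), (array([267.5, 239.8]), 0.67)]
time: 15.2
ee_pos: [0.5645, 0.0367, 0.2377]
eef_rot: [0.307, -3.125, -0.0]
force: [-0.7, 0.2, -3.1]
finger_gap: 0.148
grip_force: 62.1
TCP hook x,y,z -0.1352 0.0002 0.2377 force hook x -0.71 fz -2.93
pred new bar [265.1 215. ] pred mouth [269.8 224.8] hung bar -.097 [254.  217.9]
new_rack_bar [(array([268.3, 214.4]), 0.86)]
hung_rack_bar [(array([256.2, 214.4]), 0.56)]
hook_mouth [(array([270.9, 225.5]), 0.87), (array([266.2, 239.6]), 0.39)]
new_rack [(array([268.4, 243.2]), 0.72), (array([313.5, 201.8]), 0.61)]
```

View pics/s4.png

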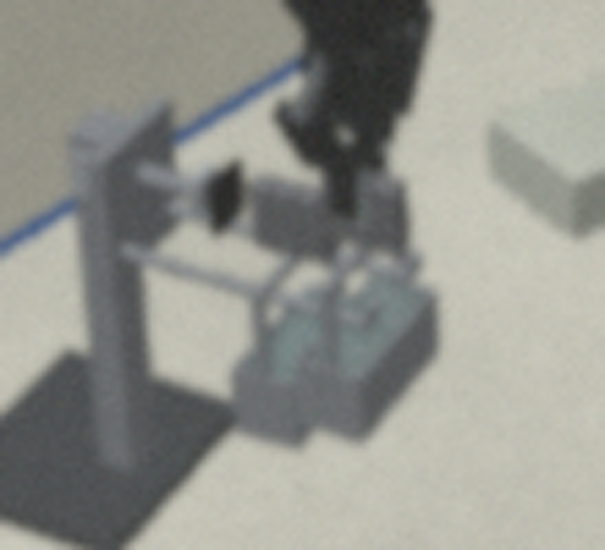

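```bash
python3 -m crank '[{"jaw":8,"dp":[-2,0,0],"delta_rot":[0,0,0]},{"jaw":8,"dp":[0,0,0],"delta_rot":[0,0,0]},{"jaw":8,"dp":[-2,0,0],"delta_rot":[0,0,0]},{"jaw":8,"dp":[0,0,0],"delta_rot":[0,0,0]}]'
python3 -c "import hk"
python3 -m crank '[{"jaw":8,"dp":[0,0,6],"delta_rot":[0,0,0]},{"jaw":8,"dp":[0,0,6],"delta_rot":[0,0,0]},{"jaw":8,"dp":[0,0,4],"delta_rot":[0,0,0]},{"jaw":8,"dp":[0,0,0],"delta_rot":[0,0,0]},{"jaw":8,"dp":[0,0,0],"delta_rot":[0,0,0]}]'
python3 -c "import hk"
```

```text
time: 15.9
ee_pos: [0.5685, 0.0375, 0.2377]
eef_rot: [0.307, -3.125, -0.0]
force: [0.1, 0.1, -1.8]
finger_gap: 0.152
grip_force: 62.1
TCP hook x,y,z -0.131 0.0002 0.2377 force hook x -0.16 fz -2.58
pred new bar [263.9 214.7] pred mouth [269.8 224.8] hung bar -.097 [254.  217.9]
new_rack_bar [(array([265.2, 214.8]), 0.7), (array([254.7, 214.5]), 0.34)]
hung_rack_bar [(array([257.6, 213.8]), 0.89)]
hook_mouth [(array([269.9, 225.1]), 0.97)]
new_rack [(array([264.3, 245.8]), 0.74)]
time: 16.65
ee_pos: [0.5682, 0.0374, 0.2216]
eef_rot: [0.307, -3.125, -0.0]
force: [0.4, -0.5, -3.0]
finger_gap: 0.15
grip_force: 62.1
TCP hook x,y,z -0.1311 0.0002 0.2218 force hook x 0.12 fz -2.14
pred new bar [264.  219.1] pred mouth [269.8 224.8] hung bar -.097 [254.  217.9]
new_rack_bar [(array([266.1, 218.2]), 0.73)]
hung_rack_bar [(array([255.8, 214.3]), 0.65)]
hook_mouth [(array([272. , 225.2]), 0.79)]
new_rack [(array([266.3, 244.9]), 0.65), (array([255.6, 212.6]), 0.37)]
```

```bash
python3 -m crank '[{"jaw":8,"dp":[0,0,2],"delta_rot":[0,0,0]},{"jaw":8,"dp":[0,0,2],"delta_rot":[0,0,0]},{"jaw":8,"dp":[0,0,0],"delta_rot":[0,0,0]}]'
python3 -m crank '[{"jaw":8,"dp":[0,0,1],"delta_rot":[0,0,0]},{"jaw":8,"dp":[0,0,0],"delta_rot":[0,0,0]}]'
python3 -m crank '[{"jaw":8,"dp":[0,0,1],"delta_rot":[0,0,0]},{"jaw":8,"dp":[0,0,0],"delta_rot":[0,0,0]}]'
python3 -c "import hk"
```

```text
time: 17.2
ee_pos: [0.5681, 0.0374, 0.2174]
eef_rot: [0.307, -3.125, -0.0]
force: [-0.5, 0.4, -3.1]
finger_gap: 0.145
grip_force: 62.2
time: 17.4
ee_pos: [0.5683, 0.0374, 0.2166]
eef_rot: [0.307, -3.125, -0.0]
force: [0.9, -0.2, -3.0]
finger_gap: 0.151
grip_force: 62.2
time: 17.6
ee_pos: [0.5683, 0.0374, 0.2157]
eef_rot: [0.307, -3.125, -0.0]
force: [-0.4, -0.8, -2.1]
finger_gap: 0.148
grip_force: 62.2
TCP hook x,y,z -0.1312 0.0002 0.2157 force hook x -0.47 fz -2.17
pred new bar [264.1 220.8] pred mouth [269.8 224.8] hung bar -.097 [254.  217.9]
new_rack_bar [(array([265.1, 217.3]), 0.85), (array([265.2, 212.9]), 0.3)]
hung_rack_bar [(array([254.8, 217.1]), 0.94)]
hook_mouth [(array([271. , 225.4]), 0.62), (array([223.1, 199.7]), 0.37)]
new_rack [(array([264.9, 244.1]), 0.8)]
```

```bash
for i in 1 ; do python3 -m crank '[{"jaw":8,"dp":[0,0,0.7],"delta_rot":[0,0,0]},{"jaw":8,"dp":[0,0,0],"delta_rot":[0,0,0]}]' | grep -E "ee_pos|force"; done
python3 -m crank '[{"jaw":8,"dp":[0,0,0.7],"delta_rot":[0,0,0]},{"jaw":8,"dp":[0,0,0],"delta_rot":[0,0,0]}]' | grep -E "ee_pos|force"
python3 -m crank '[{"jaw":8,"dp":[0,0,0.5],"delta_rot":[0,0,0]},{"jaw":8,"dp":[0,0,0],"delta_rot":[0,0,0]}]' | grep -E "ee_pos|force"
```

```text
ee_pos: [0.5683, 0.0374, 0.2151]
force: [-0.1, 0.1, -1.5]
grip_force: 62.3
ee_pos: [0.5684, 0.0374, 0.2148]
force: [-0.6, 1.0, 2.1]
grip_force: 62.9
ee_pos: [0.5685, 0.0374, 0.2146]
force: [-1.3, -0.0, 6.0]
grip_force: 63.6
```

```bash
python3 -m crank '[{"jaw":8,"dp":[0,0,-0.6],"delta_rot":[0,0,0]},{"jaw":8,"dp":[-2,0,0],"delta_rot":[0,0,0]},{"jaw":8,"dp":[-2,0,0],"delta_rot":[0,0,0]},{"jaw":8,"dp":[0,0,0],"delta_rot":[0,0,0]}]'| grep -E "ee_pos|force"
python3 -m crank '[{"jaw":8,"dp":[-2,0,0],"delta_rot":[0,0,0]},{"jaw":8,"dp":[-1,0,0],"delta_rot":[0,0,0]},{"jaw":8,"dp":[0,0,0],"delta_rot":[0,0,0]}]'| grep -E "ee_pos|force"
python3 -c "import hk"
```

```text
ee_pos: [0.573, 0.0383, 0.2147]
force: [-0.0, 0.3, 4.3]
grip_force: 63.0
ee_pos: [0.5755, 0.0388, 0.2147]
force: [-1.9, -0.5, 5.6]
grip_force: 63.3
TCP hook x,y,z -0.1239 0.0002 0.2146 force hook x -1.59 fz 4.37
pred new bar [261.9 220.5] pred mouth [269.8 224.8] hung bar -.097 [254.  217.9]
new_rack_bar [(array([263.8, 219.2]), 0.79)]
hung_rack_bar [(array([255.5, 214.4]), 0.89)]
hook_mouth [(array([264.8, 210.8]), 0.67), (array([272.8, 227.1]), 0.57)]
new_rack [(array([261.8, 242.9]), 0.84), (array([254.4, 213.3]), 0.75)]
```

```bash
python3 -m crank '[{"jaw":8,"dp":[-2,0,-0.4],"delta_rot":[0,0,0]},{"jaw":8,"dp":[0,0,0],"delta_rot":[0,0,0]}]'| grep -E "ee_pos|force:"
python3 -m crank '[{"jaw":8,"dp":[-2,0,0],"delta_rot":[0,0,0]},{"jaw":8,"dp":[0,0,0],"delta_rot":[0,0,0]}]'| grep -E "ee_pos|force:"
python3 -m crank '[{"jaw":8,"dp":[-1.5,0,0],"delta_rot":[0,0,0]},{"jaw":8,"dp":[0,0,0],"delta_rot":[0,0,0]}]'| grep -E "ee_pos|force:"
```

```text
ee_pos: [0.5772, 0.0392, 0.2147]
force: [-1.8, -0.7, 2.8]
grip_force: 62.9
ee_pos: [0.5783, 0.0394, 0.2146]
force: [-5.2, -2.1, 5.1]
grip_force: 63.3
ee_pos: [0.5789, 0.0396, 0.2146]
force: [-8.9, -1.6, 6.4]
grip_force: 63.6
```

```bash
python3 -m crank '[{"jaw":8,"dp":[-0.7,0,-0.3],"delta_rot":[0,0,0]},{"jaw":8,"dp":[0,0,0],"delta_rot":[0,0,0]},{"jaw":8,"dp":[0,0,0],"delta_rot":[0,0,0]},{"jaw":8,"dp":[0,0,0],"delta_rot":[0,0,0]}]'| grep -E "ee_pos|force:"
python3 -c "import hk"
```

```text
ee_pos: [0.5791, 0.0396, 0.2146]
force: [-10.8, -2.3, 5.9]
grip_force: 63.3
TCP hook x,y,z -0.1202 0.0002 0.2146 force hook x -9.83 fz 6.49
pred new bar [260.8 220.1] pred mouth [269.8 224.8] hung bar -.097 [254.  217.9]
new_rack_bar [(array([262.3, 218.9]), 0.8)]
hung_rack_bar [(array([251.2, 216.9]), 0.78)]
hook_mouth [(array([269.1, 228.3]), 0.55)]
new_rack [(array([263.5, 246.7]), 0.88)]
```

```bash
python3 -m crank '[{"jaw":8,"dp":[1.5,0,-0.5],"delta_rot":[0,0,0]},{"jaw":8,"dp":[1.5,0,-0.5],"delta_rot":[0,0,0]},{"jaw":8,"dp":[1,0,0],"delta_rot":[0,0,0]},{"jaw":8,"dp":[0,0,0],"delta_rot":[0,0,0]}]'| grep -E "ee_pos|force:"
python3 -c "import hk"
```

```text
ee_pos: [0.577, 0.0392, 0.2156]
force: [-3.1, -0.6, -4.2]
grip_force: 61.9
TCP hook x,y,z -0.1223 0.0003 0.2156 force hook x -3.84 fz -4.59
pred new bar [261.4 220. ] pred mouth [269.8 224.8] hung bar -.097 [254.  217.9]
new_rack_bar []
hung_rack_bar [(array([253.4, 210.7]), 0.83)]
hook_mouth [(array([269.8, 226.9]), 0.71)]
new_rack [(array([264.2, 247.2]), 0.79)]
```

```bash
python3 -m crank '[{"jaw":8,"dp":[1,0,0.6],"delta_rot":[0,0,0]},{"jaw":8,"dp":[0,0,0],"delta_rot":[0,0,0]},{"jaw":8,"dp":[0,0,0],"delta_rot":[0,0,0]}]' | grep -E "ee_pos|force:"
python3 -c "import hk"
```

```text
ee_pos: [0.5767, 0.039, 0.2158]
force: [0.5, -0.1, -3.6]
grip_force: 62.1
TCP hook x,y,z -0.1226 0.0001 0.2158 force hook x -0.2 fz -3.41
pred new bar [261.5 220. ] pred mouth [269.8 224.8] hung bar -.097 [254.  217.9]
new_rack_bar [(array([263.8, 219.8]), 0.58), (array([223.7, 196.9]), 0.22)]
hung_rack_bar [(array([251.6, 213.3]), 0.72)]
hook_mouth [(array([272.6, 226. ]), 0.82), (array([250.5, 212.9]), 0.68)]
new_rack [(array([263.7, 245.2]), 0.9)]
```

```bash
python3 -m crank '[{"jaw":8,"dp":[0,0,0.7],"delta_rot":[0,0,0]},{"jaw":8,"dp":[0,0,0.4],"delta_rot":[0,0,0]},{"jaw":8,"dp":[0,0,0],"delta_rot":[0,0,0]}]' | grep -E "ee_pos|force:"
python3 -m crank '[{"jaw":20,"dp":[0,0,0],"delta_rot":[0,0,0]},{"jaw":32,"dp":[0,0,0],"delta_rot":[0,0,0]},{"jaw":32,"dp":[0,0,0],"delta_rot":[0,0,0]},{"jaw":32,"dp":[0,0,0],"delta_rot":[0,0,0]},{"jaw":32,"dp":[0,0,0],"delta_rot":[0,0,0]}]'
```

```text
ee_pos: [0.5766, 0.039, 0.2148]
force: [-0.7, -0.2, 1.4]
grip_force: 62.8
time: 22.65
ee_pos: [0.5763, 0.039, 0.2144]
eef_rot: [0.307, -3.125, -0.0]
force: [-0.4, 0.1, -0.2]
finger_gap: 0.372
grip_force: 0.0
```

Released; rise straight up and check.

```bash
python3 -m crank '[{"jaw":32,"dp":[0,0,-6],"delta_rot":[0,0,0]},{"jaw":32,"dp":[0,0,-15],"delta_rot":[0,0,0]},{"jaw":32,"dp":[0,0,-30],"delta_rot":[0,0,0]},{"jaw":32,"dp":[0,0,-30],"delta_rot":[0,0,0]},{"jaw":32,"dp":[30,0,-30],"delta_rot":[0,0,0]},{"jaw":32,"dp":[40,0,-10],"delta_rot":[0,0,0]},{"jaw":32,"dp":[40,0,0],"delta_rot":[0,0,0]},{"jaw":32,"dp":[40,0,0],"delta_rot":[0,0,0]},{"jaw":32,"dp":[0,0,0],"delta_rot":[0,0,0]},{"jaw":32,"dp":[0,0,0],"delta_rot":[0,0,0]}]' | grep -E "time|ee_pos|force:"
python3 - <<'E'
from h import *
c=shot('side'); t=shot('top')
a=cv2.resize(c['img'][170:270,200:310,::-1],(528,480),interpolation=cv2.INTER_CUBIC); b=cv2.resize(t['img'][130:250,205:273,::-1],(272,480),interpolation=cv2.INTER_CUBIC)
cv2.imwrite('pics/end.png',np.hstack([a,b]))
E
python3 -c "import hk"
```

```text
time: 23.65
ee_pos: [0.4293, 0.0097, 0.3367]
force: [0.7, 0.1, -0.8]
grip_force: 0.0
TCP hook x,y,z -0.2719 -0.0001 0.3358 force hook x -0.24 fz -0.3
pred new bar [309.6 198.2] pred mouth [269.8 224.8] hung bar -.097 [254.  217.9]
new_rack_bar [(array([263.5, 218.2]), 0.82), (array([150. , 317.8]), 0.58)]
hung_rack_bar [(array([249.5, 214.1]), 0.68)]
hook_mouth []
new_rack [(array([262.3, 245.9]), 0.57)]
```

View pics/end.png

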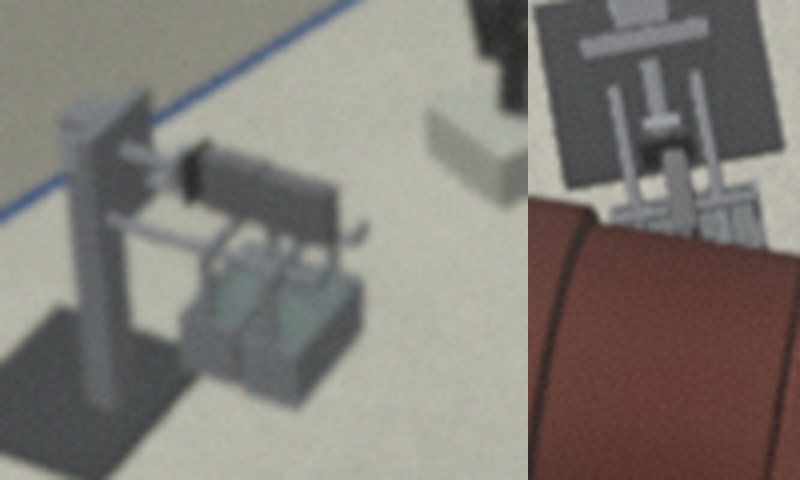

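Both racks hang upright and grip to grip (grips from about 195 to 340 in the side crop). The first one is against the pad and the new one is behind the upturned tips.

```bash
python3 -c "
from workcell import arm
print(arm.finish_job())"
```

```text
the job is handed in; nothing more can be done
None
```

The new rack hangs on both prongs in front of the first, the two touching grip to grip after I pressed the pair onto the sprung stop with about 11 N and let go; the job was handed in at about 24 s with no verdict shown.

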